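# Close the rebuilt padlock

### The arm

A 7-joint arm with a two-finger parallel gripper is mounted at the origin on a cart in front of the work surface, level with it; the furniture and walls round the work are solid. World frame = base frame: x ahead of the robot, y to its left, z up, the work surface at z = 0. Lengths are in mm, angles in rad, forces in N, time in s.
With the tool pointing down it reaches from about 400 to 850 mm from the base axis. Payload 10.4 kg.
Tool frame: the origin (TCP) lies at the very end of the fingers, on their centre line; the grasp point (between the pads) lies env.grip_point_offset behind it (env.grip_point_offset is the distance from the TCP to the grasp point, in mm); z points along the fingers, y is the line along which they close (so a half turn about z gives the same grasp; the last joint's range is limited). The gripper opens to 87 mm and grips with 3 to 60 N. Pads are 19 mm wide; open, the fingers measure 117 mm over their backs; the gripper's body (75 mm by 190 mm) begins 51 mm behind the grasp point.
Start: joints at [-1.128, 0.332, -0.065, 1.46, 0.022, 1.35, -0.088], TCP at [280.702, 558.443, 222.576] pointing down, gripper open.
Joint ranges: [-2.6, 2.6], [-0.5, 2.12], [-1.47, 1.34], [0.16, 2.42], [-1.27, 4.41], [0.06, 2.06], [-2.6, 2.6]. Speed limits (rad/s): [2.22, 2.22, 2.79, 2.79, 3.14, 3.14, 3.14].

### API

Orientations are given as a 3x3 rotation matrix whose columns are the frame's x, y, z axes.
In Python, from plant import env gives the robot as it stands. The module is installed in compiled form; this text tells all that it offers.
- The arm moves only by the tool drive_tool, never from a script. Its argument "steps" is a list of rows, each a list of 3 entries, a list of its own where there are three numbers: the turn, a rotation vector about the world's x, y, z in degrees, then the shift along the world's x, y, z in cm, then the finger opening in cm, from 0 to 8.7. A call has exactly 5 rows; each row shifts and turns the commanded pose from where the row before left it; what a row does not reach is not made up. A row lasts 1/8 s, in which the tool goes at most 62.5 mm and 10.7 degrees, less where a joint would pass 70% of its speed; a pose out of reach is approached as far as the arm can. A call with a gripper value outside its range is refused whole. The fingers move at their own pace and stop on an object; "squeeze" is the grip in N (left out, the last holds). Time passes only in rows, so rows that do not move let the fingers close, or fill a call up. It gives the time, the measured TCP pose, the force, the opening and the grip force at its end, in the units of the state.
- env.get_obs(): the state, without advancing time (a new reading comes with each control period).
- env.capture(name): name is "scene" or "side" or "wrist"; returns a dict with "pixels" (384x512x3 uint8, red, green, blue), "fx", "fy", "cx", "cy" (pixels), "dist_coeffs" ([k1, k2, p1, p2, k3] as OpenCV has them; the pictures are not rectified), "R" (3x3) and "t" (3): a world point X has camera coordinates R X + t. Camera axes: x right, y down, z forward; pixel columns grow to the right and rows downward; lengths in mm; the calibration is good to about 2 mm. A picture is of the moment at which its call begins. There is no depth.
- env.hand_in(): hands the job in; it is judged then, once.
The state is a dict: "clock": time; "joint_positions": joint angles; "dq": joint speeds; "joint_torque": joint torques, N m; "tcp_pos": TCP position; "ee_rot": TCP orientation; "contact_force": force on the tool from outside, world axes, zero at the start; "moment": the same for the moment, N m; "gripper_width": finger opening in mm; "grasp_force": force on a finger pad.
Only numpy, scipy, OpenCV 4.12 (cv2) and the standard library are available. Lean on these libraries where they do the work, as an engineer would, in place of code of your own. Each camera call takes 0.05 s, during which the arm holds its last target. There are 200 camera calls.

### The job

Finish the rebuilt padlock: lift its loose steel shackle out of the wooden stand, put both legs into the two holes of the brass body in the cradle, and press it down by feel until the hidden pawls click and it stays locked when you let go. Do not force it: about 25 N is the most it should ever be pushed. Leave the other things on the bench where they are.

Things in the scene. Friction and masses are not known exactly. Their poses are not given: they have to be found in the camera images.
- lock_mouth (a point): Middle of the top face of the brass padlock body (60 mm wide along y of this frame, 26 mm thick along x, 50 mm tall), 58 mm above the bench, z up. Two round vertical holes, 11.5 mm diameter with 1.5 mm chamfers, lie 18 mm either side of it along y. A hidden rigid stop ends the legs' travel 21 to 35 mm below this point; its depth differs each time and cannot be seen.
- shackle_center (a point): Centre of the loose U-shaped steel shackle, 32.5 mm above its leg ends, in the empty space between the legs. Overall 46 mm wide (y), 10 mm thick (x), 65 mm tall, about 90 g; legs point down (-z). The top of the half-round crown is where to pinch it, closing along x: the bar's axis there is 27.5 mm above this point.
- stand: Fixed wooden block 42 mm (x) x 74 mm (y) x 34 mm tall with two vertical holes (12.5 mm diameter, 22 mm deep, 18 mm either side of the middle along y) that hold the shackle. Origin at the centre of its underside on the bench, z up.
- shackle: The same shackle: origin midway between the leg ends, same axes. Round 10 mm bar, two like legs 18 mm either side along y, with tapered ends and a 9.5 mm tall notch on the inner side, so it goes in either way round. It starts upright in the stand, leg ends 12 mm above the bench.
- lock: The padlock body with its cradle (foot 60 x 86 x 8 mm) fixed to the bench; origin on the bench, 58 mm under lock_mouth, same axes. An ejector resists with 2 to 6 N over the last 19 mm; 10 to 4 mm before the stop the pawls add a bump (6 to 12 N in all). They click only in the last 1.5 mm; at the stop the force shoots up. Let go unlatched, the legs rise to under 16.5 mm deep; latched, they stay over 18.5 mm deep.
- padlock_1_center (a point): Bystander: centre of a loose small brass padlock lying flat, 68 x 42 x 17 mm.
- lock_cylinder_1_center (a point): Bystander: centre of a loose brass lock cylinder standing on its end, 35 mm across, 30 mm tall.
- lock_cylinder_2_center (a point): Bystander: centre of a second loose brass lock cylinder standing on its end, 35 mm across, 30 mm tall.
- oil_bottle_center (a point): Bystander: centre of a loose small plastic oil bottle standing upright, 37 mm across, 122 mm tall.

How it is judged:
By the outcome, as a careful person would: the job done as asked, in the order asked, and still so for the second after the job is handed in, with the robot touching nothing.
It also fails if it takes over 43 s, if anything falls off the work surface, if the arm or the gripper's body presses on something with over 40 N, if the wrist force passes 120 N, or if a joint passes its speed limit or range.

## Working session

There is one attempt and no reset: what is moved stays moved. The work goes in short steps, Python scripts to look and compute and a tool call to move; the robot and the scene stay as the last step left them, time stands still between calls to the robot, and variables do not carry over. Pictures are saved under pics/ and viewed, at most 12 in all, crops included, and the job is handed in when it is done.

Besides the shell and the picture viewer there is one more tool, called after "Emit:" as name([rows], argument=value, ...), one row to a line, values as JSON. drive_tool: Moves the arm, as the interface text tells. Its arguments: {"type":"object","properties":{"steps":{"type":"array"},"squeeze":{"type":"number"}},"required":["steps"]}

```bash
mkdir -p pics
cat > h.py <<'E'
import numpy as np, cv2, pickle
from plant import env
def cap(n,tag):
    c=env.capture(n); pickle.dump(c,open(f'pics/{tag}.pkl','wb'))
    cv2.imwrite(f'pics/{tag}.png',np.ascontiguousarray(c['pixels'][:,:,::-1])); return c
def load(tag): return pickle.load(open(f'pics/{tag}.pkl','rb'))
def ray(c,uv):
    K=np.array([[c['fx'],0,c['cx']],[0,c['fy'],c['cy']],[0,0,1]],float)
    p=cv2.undistortPoints(np.array([[uv]],float),K,np.array(c['dist_coeffs'],float))[0,0]
    R=np.array(c['R']);t=np.array(c['t']); d=R.T@np.array([p[0],p[1],1]); return -R.T@t,d/np.linalg.norm(d)
def plane(c,uv,z):
    o,d=ray(c,uv); return o+d*(z-o[2])/d[2]
def tri(c1,u1,c2,u2):
    o1,d1=ray(c1,u1);o2,d2=ray(c2,u2)
    s=np.linalg.lstsq(np.c_[d1,-d2],o2-o1,rcond=None)[0]; a=o1+s[0]*d1;b=o2+s[1]*d2
    return (a+b)/2,np.linalg.norm(a-b)
def proj(c,X):
    K=np.array([[c['fx'],0,c['cx']],[0,c['fy'],c['cy']],[0,0,1]],float)
    return cv2.projectPoints(np.array([X],float),cv2.Rodrigues(np.array(c['R']))[0],np.array(c['t'],float),K,np.array(c['dist_coeffs'],float))[0][0,0]
E
python3 - <<'E'
from h import *
o=env.get_obs(); print(o['tcp_pos'],o['ee_rot'],o['clock'],env.grip_point_offset,o['gripper_width'])
im=[]
for n in('scene','side','wrist'):
    c=cap(n,n+'0'); print(n,-np.array(c['R']).T@c['t'],np.array(c['R'])[2],c['fx'])
a=cv2.imread('pics/scene0.png');b=cv2.imread('pics/side0.png')
E
```

```text
[280.53914641 558.06410751 221.74034885] [[-8.93476107e-01  4.49110337e-01 -5.92731534e-04]
 [ 4.49110725e-01  8.93475151e-01 -1.30824330e-03]
 [-5.79546939e-05 -1.43508622e-03 -9.99998969e-01]] 0.0 18.700000000000003 87.24088700914214
scene [  48.46521883 -649.34071482  560.34360335] [ 0.42939975  0.7379747  -0.52058544] 370.2509450087951
side [439.88410754 801.92354929 584.53421475] [ 0.00443627 -0.81391396 -0.5809685 ] 382.6956482645578
wrist [213.0024037  592.36317362 385.3953648 ] [ 0.24619934 -0.12481782 -0.96114848] 330.1563159428572
```

View pics/scene0.png

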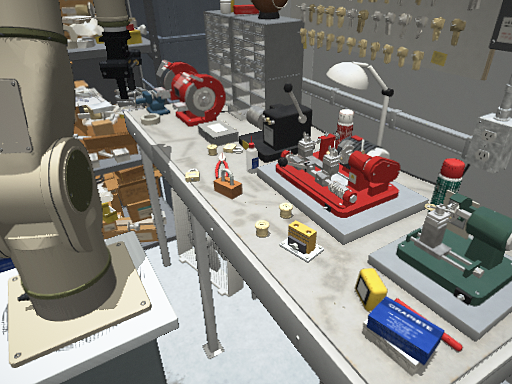

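View pics/side0.png

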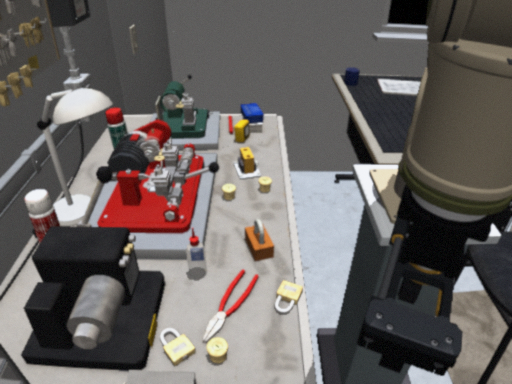

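The scene view shows the orange stand at about (228,186) and the brass lock body at (302,236). In the side view the stand and shackle are at (259,238) and the lock is at (247,160).

Run:
```python
from h import *
s=load('scene0');d=load('side0')
print('stand',tri(s,(228,188),d,(260,243)),plane(s,(228,184),34),plane(d,(258,239),34))
print('crown',plane(d,(259,222),75))
print('lock',tri(s,(302,228),d,(248,152)),plane(s,(302,228),58),plane(d,(248,152),58))
a=cv2.imread('pics/scene0.png')[140:270,180:340];b=cv2.imread('pics/side0.png')[135:265,205:315]
a=cv2.resize(a,(640,520),interpolation=2); b=cv2.resize(b,None,fx=4,fy=4,interpolation=2)
a=cv2.resize(a,(460,374));b=cv2.resize(b,(330,390))[:374]
cv2.imwrite('pics/m.png',np.hstack([a,b]))
```

```text
stand (array([429.24186078, 193.22931876,  12.61850213]), np.float64(2.890591639714563)) [425.82090245 180.37753836  34.        ] [432.46221405 204.48476132  34.        ]
crown [430.7082374  197.51950615  75.        ]
lock (array([ 459.60854413, -122.53458132,   58.3351105 ]), np.float64(2.081341578928646)) [ 461.16445045 -121.93835484   58.        ] [ 458.71020796 -122.0454159    58.        ]
```

View pics/m.png

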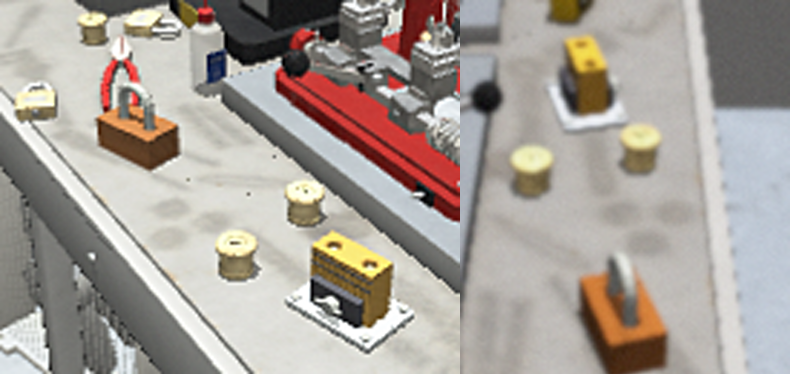

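Emit:
drive_tool([
  [[0, 0, -8], [2, -4, 0], 8.7],
  [[0, 0, -10], [2.5, -4.5, 0], 8.7],
  [[0, 0, -10], [2.5, -4.5, 0], 8.7],
  [[0, 0, -10], [2.5, -4.5, 0], 8.7],
  [[0, 0, -10], [2.5, -4.5, 0], 8.7],
])

```text
clock: 0.78
tcp_pos: [401.3, 336.8, 222.5]
ee_rot: [[-0.258, 0.966, -0.0], [0.966, 0.258, 0.0], [0.0, -0.0, -1.0]]
contact_force: [1.3, -0.3, 0.0]
gripper_width: 87.2
grasp_force: 0.0
```

Emit:
drive_tool([
  [[0, 0, -8], [1.5, -4.5, 0], 8.7],
  [[0, 0, -8], [1.0, -4.5, 0], 8.7],
  [[0, 0, 0], [0.5, -3.0, 0], 8.7],
  [[0, 0, 0], [0, -2.5, 0], 8.7],
  [[0, 0, 0], [0, 0, 0], 8.7],
])

```text
clock: 1.4
tcp_pos: [430.9, 191.7, 222.7]
ee_rot: [[0.015, 1.0, 0.0], [1.0, -0.015, 0.0], [0.0, 0.0, -1.0]]
contact_force: [-0.3, 0.6, -0.6]
gripper_width: 87.1
grasp_force: 0.0
```

Run:
```python
from h import *
o=env.get_obs(); print(o['tcp_pos'],o['ee_rot'],o['clock'],o['joint_positions'],o['contact_force'])
c=cap('wrist','w1'); print(-np.array(c['R']).T@c['t'])
```

```text
[430.94906212 191.70539502 222.65496861] [[ 1.50654611e-02  9.99886502e-01  1.22437502e-04]
 [ 9.99886495e-01 -1.50654814e-02  1.67126938e-04]
 [ 1.68952549e-04  1.19905760e-04 -9.99999979e-01]] 1.4 [-0.79306771 -0.01975285  0.27581645  1.86265941  0.00549799  1.29775454
 -0.53385003] [-0.27244185  0.58197288 -0.58986354]
[431.94816124 267.39685592 386.20204799]
```

View pics/w1.png

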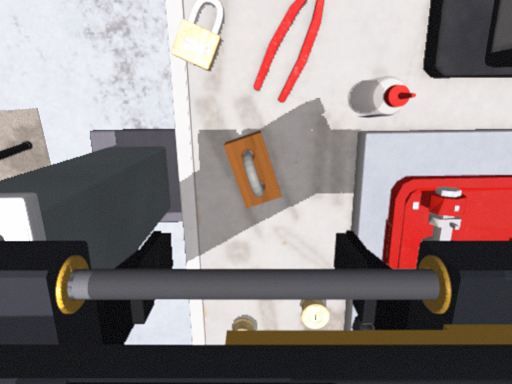

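The wrist view shows the stand at about (252,170), turned roughly 20°, with the crown along (249,155)-(258,190). The bench edge is on the left.

```bash
cat >> h.py <<'E'
def shackle(c,roi):
    """crown/steel pixels within the orange stand's hull -> mask"""
    u0,v0,u1,v1=roi
    hsv=cv2.cvtColor(c['pixels'],cv2.COLOR_RGB2HSV); m=np.zeros(hsv.shape[:2],np.uint8)
    o=cv2.inRange(hsv,(3,120,40),(18,255,255)); m[v0:v1,u0:u1]=o[v0:v1,u0:u1]
    cs=max(cv2.findContours(cv2.morphologyEx(m,cv2.MORPH_CLOSE,np.ones((5,5))),0,2)[0],key=cv2.contourArea)
    return m,cs,hsv
E
python3 - <<'E'
from h import *
c=load('w1'); m,cs,hsv=shackle(c,(215,120,300,220))
q=cv2.approxPolyDP(cv2.convexHull(cs),4,True)[:,0]; print(q.tolist())
for p in q: print(plane(c,tuple(map(float,p)),34).round(1))
h=np.zeros_like(m); cv2.fillConvexPoly(h,cv2.convexHull(cs),255)
g=((hsv[...,1]<70)&(h>0)).astype(np.uint8); n,l,st,ce=cv2.connectedComponentsWithStats(g)
for i in range(1,n):
    if st[i,4]>20:
        v,u=np.where(l==i); r=cv2.minAreaRect(np.c_[u,v].astype(np.float32)); print(st[i],ce[i],cv2.boxPoints(r).round(1).tolist())
big=cv2.resize(c['pixels'][115:225,205:315,::-1],None,fx=5,fy=5,interpolation=2); cv2.imwrite('pics/w1c.png',big)
E
```

```text
[[259, 131], [280, 196], [246, 207], [224, 145]]
[437.9 238.4  34. ]
[460.6 167.2  34. ]
[422.6 154.9  34. ]
[400.6 224.3  34. ]
[243 150  21  47 466] [252.11158798 173.87553648] [[239.0, 153.10000610351562], [250.39999389648438, 149.1999969482422], [265.79998779296875, 194.0], [254.39999389648438, 197.89999389648438]]
```

View pics/w1c.png

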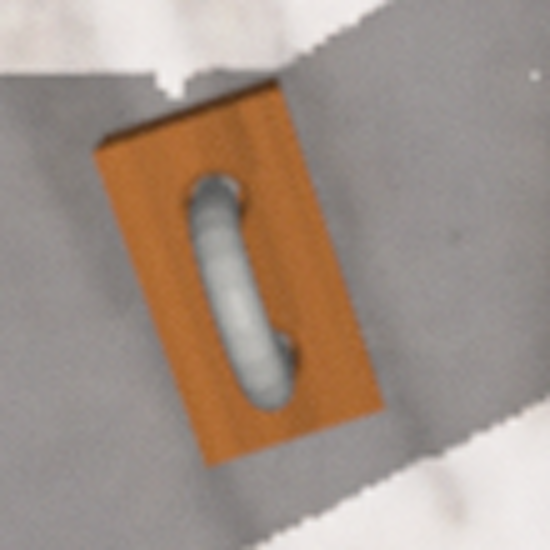

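Emit:
drive_tool([
  [[0, 0, 6], [0, 0, -1.5], 8.7],
  [[0, 0, 6], [0, 0, -1.5], 8.7],
  [[0, 0, 5.5], [0, 0, -1.5], 8.7],
  [[0, 0, 1], [0, 0, -1.5], 8.7],
  [[0, 0, 0], [0, 0, 0], 8.7],
])

```text
clock: 2.08
tcp_pos: [430.0, 193.7, 161.5]
ee_rot: [[-0.305, 0.952, -0.002], [0.952, 0.305, -0.001], [-0.001, -0.002, -1.0]]
contact_force: [-0.3, -0.8, 1.0]
gripper_width: 86.9
grasp_force: 0.0
```

Run:
```python
from h import *
o=env.get_obs(); print(o['tcp_pos'],o['ee_rot'][:2].round(3).tolist(),o['clock'])
w1=load('w1');c=cap('wrist','w2');s=load('side0')
print('crown',[plane(w1,(252,175),z).round(1) for z in(72,77)],tri(w1,(252,175),s,(259,222)))
hsv=cv2.cvtColor(c['pixels'],cv2.COLOR_RGB2HSV);m=cv2.inRange(hsv,(3,120,40),(18,255,255));m[255:]=0
n,l,st,ce=cv2.connectedComponentsWithStats(m);print(st[1:][st[1:,4]>100])
i=1+np.argmax(st[1:,4]);u,v,w,h=st[i,:4]
m,cs,_=shackle(c,(u,v,u+w,v+h)); q=cv2.approxPolyDP(cv2.convexHull(cs),4,True)[:,0]; print(q.tolist())
for p in q: print(plane(c,tuple(map(float,p)),34).round(1))
x0,y0=u-8,v-8
big=cv2.resize(c['pixels'][y0:v+h+8,x0:u+w+8,::-1],None,fx=5,fy=5,interpolation=2); cv2.imwrite('pics/w2c.png',big[:600,:800]);print(x0,y0)
```

```text
[429.96767025 193.65423758 161.45997123] [[-0.305, 0.952, -0.002], [0.952, 0.305, -0.001]] 2.075
crown [array([430.1, 199.6,  72. ]), array([430.1, 200.7,  77. ])] (array([430.43780436, 200.82688016,  77.7859147 ]), np.float64(0.6412209847188569))
[[ 231  143   48   83 3041]]
[[275, 143], [277, 225], [233, 225], [231, 148]]
[435.4 238.9  34. ]
[462. 167.  34.]
[422.6 154.3  34. ]
[400.  222.9  34. ]
223 135
```

View pics/w2c.png

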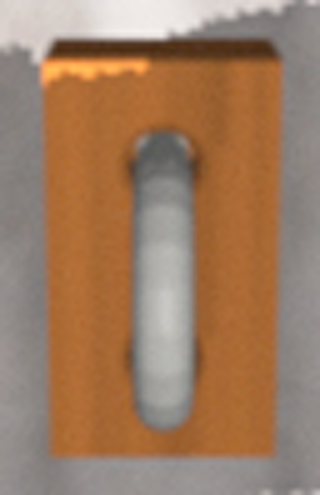

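The shackle bar runs straight up the crop, around column 163 in the crop (255.6 in the full image), so the turn is right. The stand's top face spans rows 147-226.

Run:
```python
from h import *
c=load('w2'); C=np.mean([plane(c,p,34) for p in((232.6,147),(278.6,147),(277.8,226),(233.6,226))],0); print('stand',C.round(1))
o=env.get_obs(); R=o['ee_rot']; t=o['tcp_pos']
for z,p in((72,(255.6,195)),(72,(255.6,180)),(60,(255.6,170))):
    X=plane(c,p,z); print(X.round(1),'tool y off',((X-t)@R[:,1]).round(1),'tool x off',((X-t)@R[:,0]).round(1))
print('standoff',(R.T@(C-t)).round(1))
```

```text
stand [431.8 195.1  34. ]
[430.3 198.8  72. ] tool y off 1.5 tool x off 4.8
[426.6 210.4  72. ] tool y off 1.4 tool x off 17.1
[424.9 215.7  60. ] tool y off 1.5 tool x off 22.7
standoff [  0.9   1.8 128.3]
```

Emit:
drive_tool([
  [[0, 0, 0], [0.15, 0.13, -3], 6],
  [[0, 0, 0], [0, 0, -3], 5],
  [[0, 0, 0], [0, 0, -3], 4],
  [[0, 0, 0], [0, 0, -1.7], 4],
  [[0, 0, 0], [0, 0, 0], 4],
], squeeze=45)

```text
clock: 2.75
tcp_pos: [431.9, 194.7, 55.2]
ee_rot: [[-0.305, 0.952, -0.001], [0.952, 0.305, -0.001], [-0.0, -0.001, -1.0]]
contact_force: [-0.3, 0.1, 0.5]
gripper_width: 45.4
grasp_force: 0.0
```

Emit:
drive_tool([
  [[0, 0, 0], [0, 0, 0], 3],
  [[0, 0, 0], [0, 0, 0], 0],
  [[0, 0, 0], [0, 0, 0], 0],
  [[0, 0, 0], [0, 0, 0], 0],
  [[0, 0, 0], [0, 0, 0], 0],
])

```text
clock: 3.38
tcp_pos: [432.4, 194.8, 55.8]
ee_rot: [[-0.306, 0.952, 0.0], [0.952, 0.306, 0.0], [0.0, 0.001, -1.0]]
contact_force: [0.2, -0.3, 2.7]
gripper_width: 8.9
grasp_force: 45.0
```

Emit:
drive_tool([
  [[0, 0, 0], [0, 0, 1], 0],
  [[0, 0, 0], [0, 0, 1.5], 0],
  [[0, 0, 0], [0, 0, 2], 0],
  [[0, 0, 0], [0, 0, 2.5], 0],
  [[0, 0, 0], [0, 0, 2], 0],
])

```text
clock: 4.0
tcp_pos: [432.5, 194.8, 147.6]
ee_rot: [[-0.306, 0.952, 0.001], [0.952, 0.306, 0.001], [0.0, 0.002, -1.0]]
contact_force: [-0.3, -0.8, -0.9]
gripper_width: 8.8
grasp_force: 45.0
```

Run:
```python
from h import *
o=env.get_obs(); print(o['tcp_pos'],o['contact_force'],o['gripper_width'],o['joint_positions'])
s=cap('scene','s2');d=cap('side','d2');w=cap('wrist','w3')
X=np.array(o['tcp_pos']);a=proj(s,X-[0,0,20]);b=proj(d,X-[0,0,20]);print(a,b)
f=lambda c,p,k=45:cv2.resize(c['pixels'][int(p[1])-k:int(p[1])+k,int(p[0])-k:int(p[0])+k,::-1],(390,390),interpolation=2)
cv2.imwrite('pics/lift.png',np.hstack([f(s,a),f(d,b)]))
```

```text
[432.49903974 194.82453119 147.63979026] [-0.27909126 -0.80335534 -0.89922596] 8.763316994842418 [-0.79226638  0.05065114  0.28211331  1.95839832 -0.01572886  1.1330223
 -0.19312992]
[225.68733496 151.49713526] [258.34590181 200.79868236]
```

View pics/lift.png

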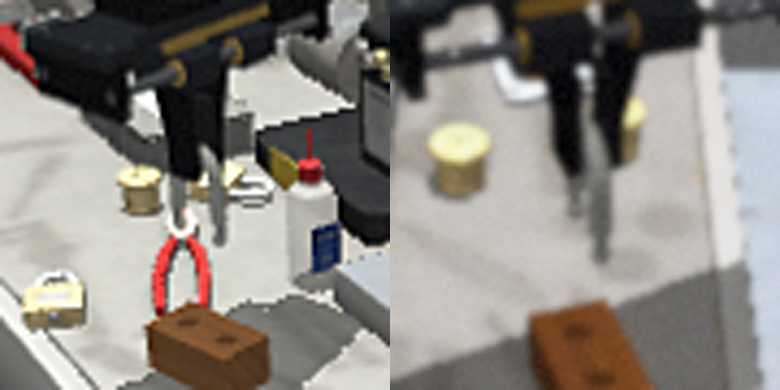

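The shackle hangs upright in the pads and is clear of the stand. In the crops its leg tips are at about (182,222) and (220,243) in the scene view, and (210,258) and (185,213) in the side view.

Run:
```python
from h import *
s=load('s2');d=load('d2');k=90/390
a=np.array([225,151])-45;b=np.array([258,200])-45
o=env.get_obs();T=np.array(o['tcp_pos'])
for p,q in(((180,224),(210,260)),((221,245),(185,215))):
    X,e=tri(s,a+np.array(p)*k,d,b+np.array(q)*k); print('tip',X.round(1),e.round(1),(o['ee_rot'].T@(X-T)).round(1))
s=load('scene0');d=load('side0')
H=[]
for p,q in(((296.2,225.2),(248.3,156.3)),((309.4,232.2),(247,150.7))):
    print('hole tri?',tri(s,p,d,(247,150.7)),tri(s,p,d,(248.3,156.3)),plane(s,p,58).round(1))
```

```text
tip [426.  210.7 104.1] 0.5 [16.9 -1.9 42.8]
tip [437.1 174.  101.8] 1.2 [-21.4  -2.5  45. ]
hole tri? (array([ 456.97494781, -112.50451756,   64.63307378]), np.float64(9.906194361895393)) (array([ 457.98982937, -103.69401744,   55.23119067]), np.float64(0.8853083002261394)) [ 456.3 -106.6   58. ]
hole tri? (array([ 464.77812171, -139.74947704,   54.17546971]), np.float64(6.90017159718603)) (array([ 465.8826743 , -131.08691203,   44.45467617]), np.float64(18.23308141048111)) [ 465.9 -142.8   58. ]
```

Emit:
drive_tool([
  [[0, 0, 0], [0, -1.5, 0.5], 0],
  [[0, 0, 0], [0.5, -3.5, 0.5], 0],
  [[0, 0, 0], [0.5, -4.5, 0.5], 0],
  [[0, 0, -1], [0.5, -4.5, 0.3], 0],
  [[0, 0, -1], [0.5, -4.5, 0], 0],
])

```text
clock: 4.78
tcp_pos: [451.6, 7.2, 163.3]
ee_rot: [[-0.271, 0.963, -0.001], [0.963, 0.271, -0.0], [0.0, -0.001, -1.0]]
contact_force: [1.0, 0.5, -1.1]
gripper_width: 8.7
grasp_force: 45.0
```

Emit:
drive_tool([
  [[0, 0, -1], [0.5, -5, 0], 0],
  [[0, 0, 0], [0.3, -5, 0], 0],
  [[0, 0, 0], [0, -4.5, 0], 0],
  [[0, 0, 0], [0, -3, 0], 0],
  [[0, 0, 0], [0, 0, 0], 0],
])

```text
clock: 5.4
tcp_pos: [458.7, -168.4, 163.1]
ee_rot: [[-0.251, 0.968, -0.001], [0.968, 0.251, -0.001], [-0.0, -0.001, -1.0]]
contact_force: [0.6, -0.5, -1.6]
gripper_width: 9.3
grasp_force: 45.0
```

Run:
```python
from h import *
o=env.get_obs(); print(o['tcp_pos'],o['ee_rot'].round(3).tolist(),o['contact_force'],o['clock'],o['joint_positions'])
w=cap('wrist','w4')
```

```text
[ 458.65116276 -168.44603906  163.12629221] [[-0.251, 0.968, -0.001], [0.968, 0.251, -0.001], [-0.0, -0.001, -1.0]] [ 0.62846623 -0.48531189 -1.59623408] 5.4 [-0.39098762  0.0673454   0.68211508  1.92098059 -0.0450278   1.16970335
  0.56111333]
```

View pics/w4.png

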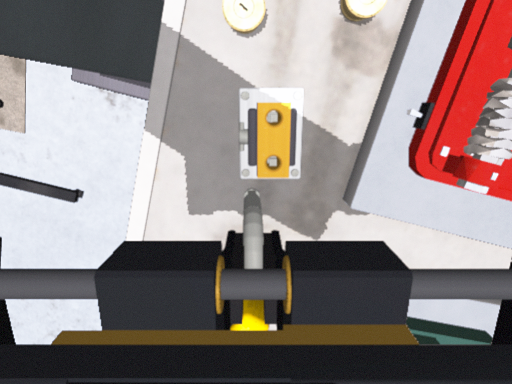

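The lock body is clear in the wrist view. Its holes are at about (273,117) and (272,161), well aligned with the tool, and the held shackle's near leg tip is at (251,192).

```bash
cat >> h.py <<'E'
def holes(c,roi):
    u0,v0,u1,v1=roi; hsv=cv2.cvtColor(c['pixels'],cv2.COLOR_RGB2HSV)[v0:v1,u0:u1]
    m=cv2.inRange(hsv,(14,170,130),(34,255,255)); n,l,st,ce=cv2.connectedComponentsWithStats(m); i=1+np.argmax(st[1:,4]); m=(l==i).astype(np.uint8)
    cs,hi=cv2.findContours(m,cv2.RETR_CCOMP,cv2.CHAIN_APPROX_NONE); out=[]
    for k,x in enumerate(cs):
        if hi[0][k][3]>=0 and len(x)>12: out.append((np.array(cv2.fitEllipse(x)[0])+[u0,v0],np.array(cv2.fitEllipse(x)[1])))
    outer=max(cs,key=cv2.contourArea); r=cv2.minAreaRect(outer)
    return out,(np.array(r[0])+[u0,v0],r[1],r[2])
E
python3 - <<'E'
from h import *
c=load('w4'); o=env.get_obs(); R=o['ee_rot'];t=np.array(o['tcp_pos'])
hs,box=holes(c,(235,85,310,183)); print(box)
for p,s in hs: X=plane(c,p,58); print(p.round(1),s.round(1),X.round(1),(R.T@(X-t)).round(1))
X=plane(c,box[0],58); print('box',X.round(1),(R.T@(X-t)).round(1))
for x,z in((18,0),(18,42),(23,42),(18,20)): print(x,z,proj(c,t+R@[x,0,z]).round(1))
g=c['pixels']; cv2.imwrite('pics/w4c.png',np.hstack([cv2.resize(g[85:183,235:311,::-1],None,fx=5,fy=5,interpolation=2),cv2.resize(g[182:280,225:285,::-1],None,fx=5,fy=5,interpolation=2)]))
E
```

```text
(array([273.5, 140. ]), (72.0, 31.0), 90.0)
[272.6 161.6] [14.5 15.3] [ 466.8 -136.5   58. ] [ 27.1  15.3 105. ]
[272.9 116.9] [16.  16.4] [ 457.5 -102.    58. ] [ 62.9  14.9 105.1]
box [ 462.8 -119.3   58. ] [ 44.7  15.7 105. ]
18 0 [254.6 213.8]
18 42 [254.3 192.6]
23 42 [254.3 185.1]
18 20 [254.4 202.6]
```

View pics/w4c.png

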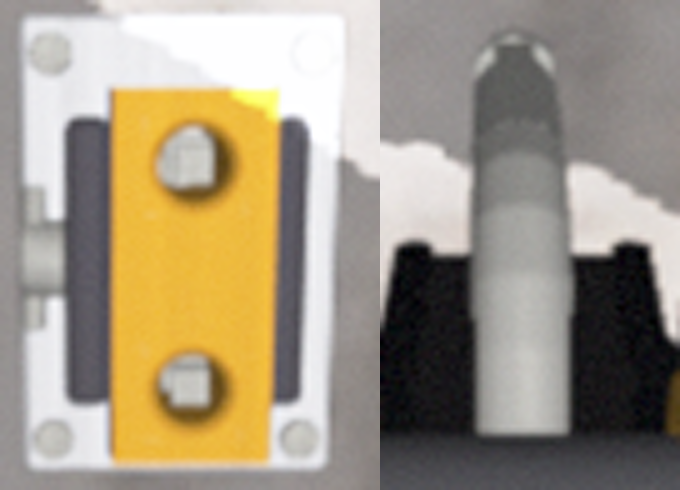

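Emit:
drive_tool([
  [[0.3, -1.3, 0], [0, 1.5, -0.5], 0],
  [[0, 0, 0.6], [0.1, 1.5, -1], 0],
  [[0, 0, 0], [0.2, 1.5, -1.5], 0],
  [[0, 0, 0], [0.05, 0.5, -1.3], 0],
  [[0, 0, 0], [0, 0, -0.5], 0],
])

```text
clock: 6.08
tcp_pos: [463.2, -114.7, 114.3]
ee_rot: [[-0.267, 0.964, 0.021], [0.964, 0.267, 0.005], [-0.001, 0.021, -1.0]]
contact_force: [-0.0, -0.3, -0.6]
gripper_width: 8.7
grasp_force: 45.0
```

Run:
```python
from h import *
o=env.get_obs(); print(o['tcp_pos'],o['ee_rot'].round(3).tolist(),o['contact_force'],o['clock'])
w=cap('wrist','w5');s=cap('scene','s5');d=cap('side','d5')
f=lambda c,p,k,n:cv2.resize(c['pixels'][int(p[1])-k:int(p[1])+k,int(p[0])-k:int(p[0])+k,::-1],(n,n),interpolation=2)
X=np.array([462,-119,65.]);print(proj(s,X),proj(d,X),proj(w,X))
a=np.vstack([f(s,proj(s,X),30,300),f(d,proj(d,X),30,300)]);p=proj(w,X)
cv2.imwrite('pics/v5.png',np.hstack([a,cv2.resize(w['pixels'][150:270,215:305,::-1],(450,600),interpolation=2)]))
```

```text
[ 463.15996965 -114.74448049  114.28499939] [[-0.267, 0.964, 0.021], [0.964, 0.267, 0.005], [-0.001, 0.021, -1.0]] [-0.03802543 -0.33788731 -0.62617482] 6.075
[301.64922811 224.6848137 ] [246.76874766 150.32961725] [248.04832895 222.86212444]
```

View pics/v5.png

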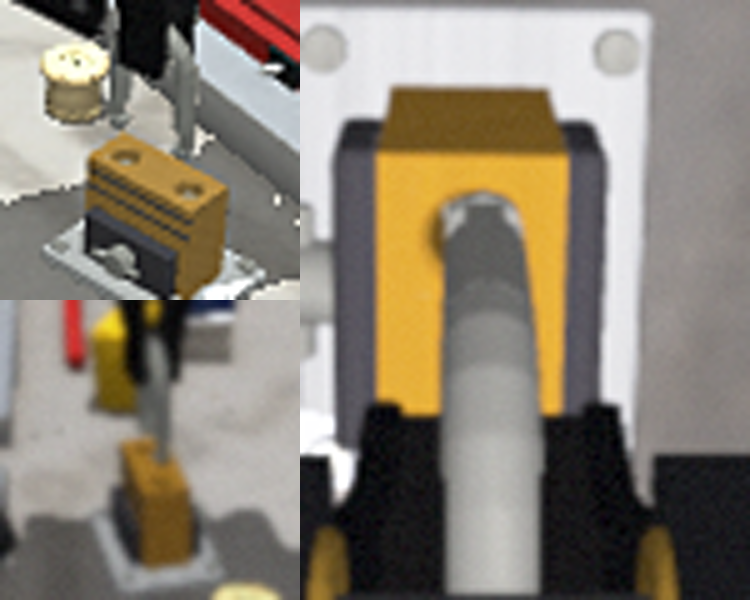

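In the wrist crop the leg tip is about 2 px right of the hole's centre line. In the scene crop the tips (120,122) and (187,152) stand just above the holes (125,157) and (190,190).

Run:
```python
from h import *
w=load('w5');s=load('s5');d=load('d5');o=env.get_obs();R=o['ee_rot'];t=np.array(o['tcp_pos']);print(t)
k=.2;f=lambda c,p:np.array(p)*k+np.array([c[0]-30,c[1]-30])
S=(301,224);D=(246,150);P=lambda n,X:print(n,X.round(1),(R.T@(X-t)).round(1))
for z in(69,72,):
  P(f's tip+ {z}',plane(s,f(S,(119,124)),z));P(f's tip- {z}',plane(s,f(S,(187,153)),z))
P('s hole+',plane(s,f(S,(125,157)),58));P('s hole-',plane(s,f(S,(190,190)),58))
for z in(69,72):P('w tip',plane(w,(251.4,193),z))
for a in((376,568,200),(380,558,400)): P('w face mid',plane(w,((a[0]+a[1])/2/5+155,a[2]/5+150),58))
P('d tip+ 71',plane(d,f(D,(164,160)),71)); 
P('d face mid',plane(d,f(D,(152,162)),58))
print(tri(s,f(S,(119,124)),d,f(D,(164,160))))
```

```text
[ 463.60092058 -115.80310286  115.4328232 ]
s tip+ 69 [458.8 -97.   69. ] [19.4 -0.8 46.4]
s tip- 69 [ 471.5 -130.9   69. ] [-16.6   2.5  46.5]
s tip+ 72 [ 456.3 -100.4   72. ] [16.8 -4.  43.3]
s tip- 72 [ 468.9 -134.1   72. ] [-19.   -0.7  43.4]
s hole+ [ 455.5 -107.    58. ] [10.7 -6.8 57.3]
s hole- [ 465.6 -141.8   58. ] [-25.5  -6.3  57.3]
w tip [458.2 -96.9  69. ] [19.7 -1.3 46.4]
w tip [457.9 -96.1  72. ] [20.5 -1.2 43.4]
w face mid [457.3 -98.   58. ] [18.9 -2.7 57.4]
w face mid [ 464.7 -126.6   58. ] [-10.6  -3.1  57.4]
d tip+ 71 [456.1 -99.2  71. ] [18.  -3.9 44.3]
d face mid [ 463.1 -119.8   58. ] [-3.7 -2.9 57.4]
(array([456.4660236 , -99.52177423,  71.09930247]), np.float64(0.8768859239135716))
```

Emit:
drive_tool([
  [[0, 0, 0], [-0.07, -0.15, 0], 0],
  [[0, 0, 0], [-0.06, -0.15, -0.2], 0],
  [[0, 0, 0], [0, 0, -0.4], 0],
  [[0, 0, 0], [0, 0, -0.4], 0],
  [[0, 0, 0], [0, 0, 0], 0],
])

```text
clock: 6.85
tcp_pos: [462.1, -118.2, 105.2]
ee_rot: [[-0.266, 0.964, 0.022], [0.964, 0.266, 0.005], [-0.001, 0.023, -1.0]]
contact_force: [-0.3, -0.9, -1.3]
gripper_width: 8.9
grasp_force: 45.0
```

Emit:
drive_tool([
  [[0, 0, 0], [0, 0, -0.1], 0],
  [[0, 0, 0], [0, 0, -0.1], 0],
  [[0, 0, 0], [0, 0, -0.1], 0],
  [[0, 0, 0], [0, 0, -0.1], 0],
  [[0, 0, 0], [0, 0, 0], 0],
])

```text
clock: 7.48
tcp_pos: [462.4, -118.3, 101.5]
ee_rot: [[-0.266, 0.964, 0.023], [0.964, 0.266, 0.005], [-0.001, 0.023, -1.0]]
contact_force: [0.2, 0.0, -0.9]
gripper_width: 9.1
grasp_force: 45.0
```

Emit:
drive_tool([
  [[0, 0, 0], [0, 0, -0.1], 0],
  [[0, 0, 0], [0, 0, -0.1], 0],
  [[0, 0, 0], [0, 0, -0.1], 0],
  [[0, 0, 0], [0, 0, -0.05], 0],
  [[0, 0, 0], [0, 0, 0], 0],
])

```text
clock: 8.1
tcp_pos: [462.8, -118.7, 98.3]
ee_rot: [[-0.265, 0.964, 0.024], [0.964, 0.265, 0.005], [-0.001, 0.024, -1.0]]
contact_force: [0.9, -4.0, 2.7]
gripper_width: 8.6
grasp_force: 45.0
```

Emit:
drive_tool([
  [[0, 0, 0], [0, -0.07, 0], 0],
  [[0, 0, 0], [0, -0.05, 0], 0],
  [[0, 0, 0], [0, 0, -0.05], 0],
  [[0, 0, 0], [0, 0, -0.1], 0],
  [[0, 0, 0], [0, 0, 0], 0],
])

```text
clock: 8.72
tcp_pos: [462.4, -119.6, 96.5]
ee_rot: [[-0.266, 0.964, 0.023], [0.964, 0.266, 0.005], [-0.001, 0.023, -1.0]]
contact_force: [1.4, -2.3, 0.9]
gripper_width: 8.9
grasp_force: 45.0
```

Emit:
drive_tool([
  [[0, 0, 0], [0.02, -0.05, 0], 0],
  [[0, 0, 0], [0, 0, -0.1], 0],
  [[0, 0, 0], [0, 0, -0.1], 0],
  [[0, 0, 0], [0, 0, -0.1], 0],
  [[0, 0, 0], [0, 0, 0], 0],
])

```text
clock: 9.35
tcp_pos: [462.6, -119.9, 93.5]
ee_rot: [[-0.266, 0.964, 0.023], [0.964, 0.266, 0.006], [-0.001, 0.023, -1.0]]
contact_force: [1.3, -2.7, 1.2]
gripper_width: 9.2
grasp_force: 45.0
```

Emit:
drive_tool([
  [[0, 0, 0], [0.03, -0.06, 0], 0],
  [[0, 0, 0], [0, 0, -0.1], 0],
  [[0, 0, 0], [0, 0, -0.1], 0],
  [[0, 0, 0], [0, 0, -0.1], 0],
  [[0, 0, 0], [0, 0, 0], 0],
])

```text
clock: 9.98
tcp_pos: [462.8, -120.4, 90.5]
ee_rot: [[-0.266, 0.964, 0.022], [0.964, 0.266, 0.006], [-0.001, 0.023, -1.0]]
contact_force: [-0.1, -0.2, 2.3]
gripper_width: 8.7
grasp_force: 45.0
```

Emit:
drive_tool([
  [[0, 0, 0], [0, 0, -0.1], 0],
  [[0, 0, 0], [0, 0, -0.1], 0],
  [[0, 0, 0], [0, 0, -0.1], 0],
  [[0, 0, 0], [0, 0, 0], 0],
  [[0, 0, 0], [0, 0, 0], 0],
])

```text
clock: 10.6
tcp_pos: [463.0, -120.6, 87.6]
ee_rot: [[-0.266, 0.964, 0.023], [0.964, 0.266, 0.006], [-0.001, 0.024, -1.0]]
contact_force: [-0.4, -0.4, 3.6]
gripper_width: 8.8
grasp_force: 45.0
```

Emit:
drive_tool([
  [[0, 0, 0], [0, 0, -0.1], 0],
  [[0, 0, 0], [0, 0, -0.1], 0],
  [[0, 0, 0], [0, 0, -0.1], 0],
  [[0, 0, 0], [0, 0, -0.1], 0],
  [[0, 0, 0], [0, 0, -0.1], 0],
])

```text
clock: 11.22
tcp_pos: [463.5, -120.8, 83.1]
ee_rot: [[-0.266, 0.964, 0.024], [0.964, 0.266, 0.005], [-0.001, 0.025, -1.0]]
contact_force: [-0.8, -0.2, 9.5]
gripper_width: 9.1
grasp_force: 45.0
```

Emit:
drive_tool([
  [[0, 0, 0], [0, 0, -0.1], 0],
  [[0, 0, 0], [0, 0, -0.1], 0],
  [[0, 0, 0], [0, 0, -0.1], 0],
  [[0, 0, 0], [0, 0, 0], 0],
  [[0, 0, 0], [0, 0, 0], 0],
])

```text
clock: 11.85
tcp_pos: [462.6, -120.6, 79.2]
ee_rot: [[-0.266, 0.964, 0.022], [0.964, 0.266, 0.005], [-0.001, 0.023, -1.0]]
contact_force: [1.4, -1.3, -2.3]
gripper_width: 8.5
grasp_force: 45.0
```

Emit:
drive_tool([
  [[0, 0, 0], [0, 0, -0.05], 0],
  [[0, 0, 0], [0, 0, -0.05], 0],
  [[0, 0, 0], [0, 0, 0], 0],
  [[0, 0, 0], [0, 0, 0], 0],
  [[0, 0, 0], [0, 0, 0], 0],
])

```text
clock: 12.48
tcp_pos: [463.0, -120.6, 78.7]
ee_rot: [[-0.266, 0.964, 0.023], [0.964, 0.266, 0.006], [-0.001, 0.024, -1.0]]
contact_force: [-0.2, 0.4, 3.7]
gripper_width: 9.1
grasp_force: 45.0
```

Emit:
drive_tool([
  [[0, 0, 0], [0, 0, -0.05], 0],
  [[0, 0, 0], [0, 0, -0.05], 0],
  [[0, 0, 0], [0, 0, 0], 0],
  [[0, 0, 0], [0, 0, 0], 0],
  [[0, 0, 0], [0, 0, 0], 0],
])

```text
clock: 13.1
tcp_pos: [463.0, -120.5, 77.6]
ee_rot: [[-0.266, 0.964, 0.023], [0.964, 0.266, 0.006], [-0.001, 0.024, -1.0]]
contact_force: [0.5, -0.3, 4.5]
gripper_width: 9.2
grasp_force: 45.0
```

Emit:
drive_tool([
  [[0, 0, 0], [0, 0, -0.05], 0],
  [[0, 0, 0], [0, 0, -0.05], 0],
  [[0, 0, 0], [0, 0, 0], 0],
  [[0, 0, 0], [0, 0, 0], 0],
  [[0, 0, 0], [0, 0, 0], 0],
])

```text
clock: 13.72
tcp_pos: [463.6, -120.6, 77.3]
ee_rot: [[-0.266, 0.964, 0.024], [0.964, 0.266, 0.006], [-0.001, 0.025, -1.0]]
contact_force: [-0.5, 0.2, 12.5]
gripper_width: 8.6
grasp_force: 45.0
```

Emit:
drive_tool([
  [[0, 0, 0], [0, 0, -0.04], 0],
  [[0, 0, 0], [0, 0, 0], 0],
  [[0, 0, 0], [0, 0, 0], 0],
  [[0, 0, 0], [0, 0, 0], 0],
  [[0, 0, 0], [0, 0, 0], 0],
])

```text
clock: 14.35
tcp_pos: [463.9, -120.6, 77.3]
ee_rot: [[-0.266, 0.964, 0.025], [0.964, 0.266, 0.006], [-0.001, 0.025, -1.0]]
contact_force: [-2.1, 0.6, 15.7]
gripper_width: 8.9
grasp_force: 45.0
```

The stop is hard at about 24.5 mm deep, with 15.7 N on it. Next I ease off a little to feel whether the pawls hold.

Emit:
drive_tool([
  [[0, 0, 0], [0, 0, 0.1], 0],
  [[0, 0, 0], [0, 0, 0.1], 0],
  [[0, 0, 0], [0, 0, 0.05], 0],
  [[0, 0, 0], [0, 0, 0], 0],
  [[0, 0, 0], [0, 0, 0], 0],
])

```text
clock: 14.98
tcp_pos: [462.9, -120.6, 78.6]
ee_rot: [[-0.266, 0.964, 0.023], [0.964, 0.266, 0.005], [-0.001, 0.023, -1.0]]
contact_force: [0.6, -0.1, 4.7]
gripper_width: 8.9
grasp_force: 45.0
```

Emit:
drive_tool([
  [[0, 0, 0], [0, 0, 0.05], 0],
  [[0, 0, 0], [0, 0, 0.05], 0],
  [[0, 0, 0], [0, 0, 0.05], 0],
  [[0, 0, 0], [0, 0, 0], 0],
  [[0, 0, 0], [0, 0, 0], 0],
])

```text
clock: 15.6
tcp_pos: [462.2, -120.6, 79.5]
ee_rot: [[-0.266, 0.964, 0.021], [0.964, 0.266, 0.005], [-0.001, 0.022, -1.0]]
contact_force: [2.3, -2.2, -13.1]
gripper_width: 9.3
grasp_force: 45.0
```

It pulls back with 13 N, so the pawls have caught. I relax the pull, open the fingers and back away.

Emit:
drive_tool([
  [[0, 0, 0], [0, 0, -0.1], 0],
  [[0, 0, 0], [0, 0, 0], 0],
  [[0, 0, 0], [0, 0, 0], 3],
  [[0, 0, 0], [0, 0, 0], 4],
  [[0, 0, 0], [0, 0, 0], 4],
])

```text
clock: 16.23
tcp_pos: [463.2, -120.4, 79.5]
ee_rot: [[-0.266, 0.964, 0.023], [0.964, 0.266, 0.006], [-0.001, 0.024, -1.0]]
contact_force: [0.0, -0.1, -0.5]
gripper_width: 31.1
grasp_force: 0.0
```

Emit:
drive_tool([
  [[0, 0, 0], [0, 0, 1], 4],
  [[0, 0, 0], [0, 0, 2], 4],
  [[0, 0, 0], [0, 0, 3], 4],
  [[0, 0, 0], [0, -2, 4], 4],
  [[0, 0, 0], [0, -3, 0], 4],
])

```text
clock: 16.85
tcp_pos: [464.8, -170.9, 182.8]
ee_rot: [[-0.267, 0.963, 0.029], [0.964, 0.267, 0.006], [-0.002, 0.029, -1.0]]
contact_force: [0.2, 0.0, 0.1]
gripper_width: 40.0
grasp_force: 0.0
```

Run:
```python
from h import *
o=env.get_obs(); print(o['tcp_pos'],o['contact_force'],o['clock'],o['gripper_width'])
w=cap('wrist','w6');s=cap('scene','s6');d=cap('side','d6')
f=lambda c,p,k,n:cv2.resize(c['pixels'][int(p[1])-k:int(p[1])+k,int(p[0])-k:int(p[0])+k,::-1],(n,n),interpolation=2)
X=np.array([462,-119,65.])
# crown top height check: expected crown top pixel for z
for z in(90,99,107): print(z,proj(s,[462,-119.5,z]).round(1),proj(d,[462,-119.5,z]).round(1))
cv2.imwrite('pics/v6.png',np.hstack([f(s,proj(s,X),40,400),f(d,proj(d,X),40,400)]))
```

```text
[ 464.8268627  -170.92516304  182.80995356] [0.16106671 0.03992734 0.05195568] 16.85 39.98940763945002
90 [302.3 215.6] [246.7 142.2]
99 [302.4 212.2] [246.7 139.3]
107 [302.6 209.2] [246.6 136.6]
```

View pics/v6.png

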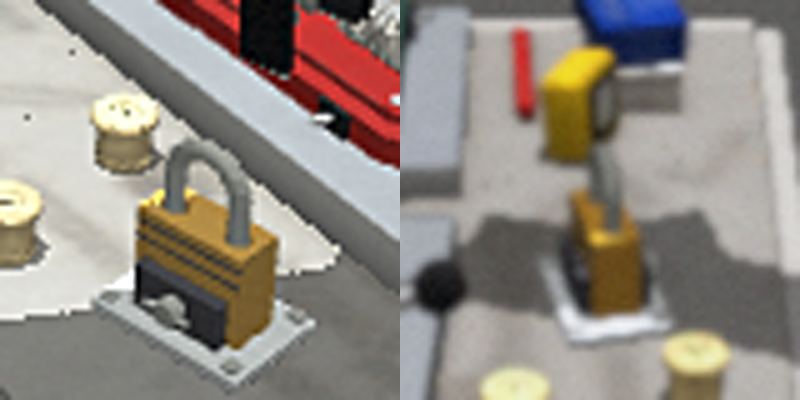

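The shackle sits in the body with its crown top at about row 212, which puts it near z = 100 mm. The legs are therefore about 23 mm deep, past the 18.5 mm latched depth.

```bash
python3 -c "
from plant import env
print(env.hand_in())"
```

```text
the job is handed in; nothing more can be done
None
```

The shackle is locked in the brass body about 23 mm deep: it held against a 13 N test pull and stayed down on release, the highest push reading was about 16 N, and I handed the job in at about 17 s without touching the other things on the bench.

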